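Take a used push-fit filter off the water outlet tube

TASK

Take the used filter capsule off the water purifier's outlet tube: its teeth are biting, so first push it fully home on the tube, then squeeze its blue release collar in and keep it in while you draw the filter straight off. Feel your way and never force the springy tube in or out of its block. Then set the filter down in the white tray without dropping it, and leave the bottle, beaker and jar where they are.

Things in the scene. Friction and masses are not known exactly. Their poses are not given: they have to be found in the camera images.
- filter_center (a point): Centre, on its axis, of the loose white filter capsule (about 200 g): 54 mm long, body 50 mm diameter, a 60 mm disc at each end. x axis level along the capsule, away from the outlet block. It sits on the outlet tube, which enters through the blue collar. Within about 1 mm of home (an end stop on the tube's hidden tip) the teeth can let go; at the start it is dragged 2 to 11 mm off home, unseen.
- collar_face (a point): Centre of the outer face of the blue release collar, a 60 mm disc, 4 mm thick, with a 22 mm hole for the tube, 27 mm from the filter's centre on the block's side. The gap from here to the block is 39 mm or more. A finger lowered into it presses on the disc above the tube: fingertips 12 to 15 mm above the axis clear the tube (20 mm diameter).
- cap_face (a point): Centre of the flat outer face of the white cap, a 60 mm disc, 7 mm thick, 27 mm from the filter's centre on the side away from the block. Pinching cap and collar face to face from above (54 mm apart, fingers closing along the filter's x axis) presses the collar in and carries the filter; a grip of 20 N is enough.
- collar (a joint): Travel of the release collar towards the cap, m: 0 out, 0.0065 fully in (fingers then about 47 mm apart). Spring 3 N out, 6 N in; it comes out when let go. In by 6 mm it frees the tube. While the teeth bite, away from home, it goes in only 1 to 2 mm at a 20 N squeeze, never fully; pushed home under the squeeze it snaps in and the fingers close by 5 mm. Unbitten, the filter slides at 1 to 5 N.
- tube (a joint): Axial shift of the steel outlet tube (20 mm diameter) in its springy grommet, in m: 0 at rest, plus when pulled out of the block, minus when pushed in; 10 N for each mm. More than 1.8 mm (18 N) either way damages it.
- outlet (a point): Where the tube's axis leaves the face of the white outlet block, 100 mm above the bench. x axis level, along the tube, away from the block; z up. The block is 100 mm wide and reaches 24 mm above this point. The tube projects 86 to 98 mm from here (it varies). The filter is clear of the tube once drawn 55 mm along x from its start.
- tray_in (a point): Centre of the inner floor (4 mm above the bench) of the fixed open white tray, 200 mm along its x by 180 mm along its y outside, walls 4 mm thick and 30 mm high. Laid down level in it, the filter has its centre 30 mm above this point.
- wash_bottle: Clear bottle with blue cap, 60 mm diameter, 150 mm high, loose; origin at the centre of its underside. Bystander.
- beaker: Glass beaker, 70 mm diameter, 90 mm high, loose; origin at the centre of its underside. Bystander.
- jar: Amber jar with red lid, 56 mm diameter, 75 mm high, loose; origin at the centre of its underside. Bystander.
Things that resemble listed ones, but are neither listed nor needed, are in the scene too. What is shaped like the part that bears outlet but purple or turquoise is not meant.

How it is judged:
By the outcome, as a careful person would: the job done as asked, in the order asked, and still so for the second after the job is handed in, with the robot touching nothing.
It also fails if it takes over 48 s, if anything falls off the work surface, if the arm or the gripper's body presses on something with over 40 N, if the wrist force passes 120 N, or if a joint passes its speed limit or range.

ROBOT

A 6-joint arm with a two-finger parallel gripper is mounted at the origin on the work surface. World frame = base frame: x ahead of the robot, y to its left, z up, the work surface at z = 0. Lengths are in m, angles in rad, forces in N, time in s.
With the tool pointing down it reaches from about 0.425 to 0.95 m from the base axis. Payload 3.5 kg.
Tool frame: the origin (TCP) lies on the mounting face of the last link; the fingertips stand 173 mm ahead of it and the grasp point (between the pads) lies 155 mm ahead of it; z points along the fingers, x is the direction in which the jaws open and shut, and the axes are right-handed (so a half turn about z gives the same grasp; the last joint's range is limited). The gripper opens to 85 mm and grips with 20 to 120 N. Pads are 22 mm wide; open, the fingers measure 114 mm over their backs; the gripper's body (76 mm by 85 mm) begins 54 mm behind the grasp point. The pads swing forward as they close: fully open they stand 13 mm farther back than shut.
Start: joints at [1.105, 0.286, 1.577, -0, 1.279, -0.15], TCP at [0.21, 0.642, 0.405] pointing down, gripper open.
Joint ranges: [-2.77, 2.77], [-0.9, 2.22], [0.21, 2.48], [-1.53, 4.67], [0.24, 2.81], [-2.84, 2.84]. Speed limits (rad/s): [2.79, 2.79, 3.14, 3.14, 3.14, 3.14].

INTERFACE

Orientations are given as a unit quaternion [x, y, z, w].
In Python, from plant import get_state, read_camera, sign_off gives the robot as it stands.
- The arm moves only by the shell command python3 -m jog 'ROWS' [FORCE]. ROWS is JSON, a list of rows, each an object of numbers: "grip": the closure, from 0 (fully open) to 1 (shut); "x", "y", "z": the shift along the tool's x, y, z in mm; "rx", "ry", "rz": the turn, a rotation vector about the tool's x, y, z in degrees. A call has 1 to 8 rows; each row shifts and turns the commanded pose from where the row before left it, along the tool's axes as they then stand; what a row does not reach is not made up. A row lasts 1/12 s, in which the tool goes at most 41.7 mm and 7.16 degrees, less where a joint would pass 70% of its speed; a pose out of reach is approached as far as the arm can. A call with a gripper value outside its range is refused whole. The fingers move at their own pace and stop on an object; FORCE is the grip in N (left out, the last holds). Time passes only in rows, so rows that do not move let the fingers close. It gives the time, the measured TCP pose, the force and the opening at its end, in the units of the state.
- get_state(): the state, without advancing time (a new reading comes with each control period).
- read_camera(name): name is "scene" or "top" or "wrist"; returns a dict with "frame" (384x512x3 uint8, red, green, blue), "intrinsics" (3x3 intrinsics, pixels), "R" (3x3) and "t" (3): a world point X has camera coordinates R X + t. Camera axes: x right, y down, z forward; pixel columns grow to the right and rows downward; lengths in m; the calibration is good to about 2 mm. A picture is of the moment at which its call begins. There is no depth.
- sign_off(): hands the job in, once; it reports no verdict.
The state is a dict: "time": time; "qpos": joint angles; "dq": joint speeds; "joint_efforts": joint torques, N m; "eef_pos": TCP position; "tcp_rot": TCP orientation; "contact_force": force on the tool from outside, world axes, zero at the start; "wrist_torque": the same for the moment, N m; "opening": opening from 0.0 (shut) to 1.0 (fully open).
Only numpy, scipy, OpenCV 4.12 (cv2) and the standard library are available. Lean on these libraries where they do the work, as an engineer would, in place of code of your own. Each camera call takes 0.05 s, during which the arm holds its last target.

## Working session

There is one attempt and no reset: what is moved stays moved. The work goes in short steps, Python scripts to look and compute and a shell command to move; the robot and the scene stay as the last step left them, time stands still between calls to the robot, and variables do not carry over. Pictures are saved under pics/ and viewed, and the job is handed in when it is done.

```bash
ls; mkdir -p pics; python3 - <<'E'
from plant import get_state, read_camera
import cv2,numpy as np,pickle
s=get_state();print(s)
for n in ["scene","top","wrist"]:
    c=read_camera(n);pickle.dump(c,open(f"pics/{n}0.pkl","wb"))
    cv2.imwrite(f"pics/{n}0.png",cv2.cvtColor(c["frame"],cv2.COLOR_RGB2BGR))
    print(n,c["intrinsics"].tolist(),np.round(c["R"],3).tolist(),c["t"])
E
```

```text
pics
{'time': 0.0, 'qpos': array([ 1.10497668e+00,  2.87171939e-01,  1.57823427e+00, -1.35612257e-05,
        1.27861404e+00, -1.49954608e-01]), 'dq': array([ 0.00028028,  0.00194725, -0.00018505,  0.00012617,  0.00010053,
       -0.00014143]), 'joint_efforts': array([ 1.63241398e-04, -4.05992067e+01, -2.92616719e+01, -9.09144273e-05,
        5.84724228e-03, -9.58232448e-06]), 'eef_pos': array([0.2095027 , 0.64138173, 0.4033115 ]), 'tcp_rot': array([ 8.09516265e-01,  5.87096196e-01, -1.07504122e-03,  5.63589914e-04]), 'contact_force': array([0.01943979, 0.1744503 , 0.36858227]), 'wrist_torque': array([-0.01357791, -0.02985218,  0.0186298 ]), 'opening': 0.9982858690986433}
scene [[359.38472797874107, 0.0, 253.92609142543824], [0.0, 359.38472797874107, 188.3239575608028], [0.0, 0.0, 1.0]] [[0.881, 0.473, -0.008], [0.233, -0.448, -0.863], [-0.412, 0.759, -0.505]] [-0.48777696 -0.03421174  1.1816121 ]
top [[455.9128398671372, 0.0, 250.1120254791846], [0.0, 455.9128398671372, 193.39538383181522], [0.0, 0.0, 1.0]] [[0.002, -1.0, 0.003], [-0.996, -0.003, -0.086], [0.086, -0.003, -0.996]] [-0.0037324   0.5769097   0.96927158]
wrist [[323.4024163537392, 0.0, 255.45427877367308], [0.0, 323.4024163537392, 190.7042868611495], [0.0, 0.0, 1.0]] [[0.31, 0.951, -0.003], [0.905, -0.294, 0.308], [0.292, -0.098, -0.951]] [-0.67350887 -0.03943968  0.38222765]
```

View pics/scene0.png

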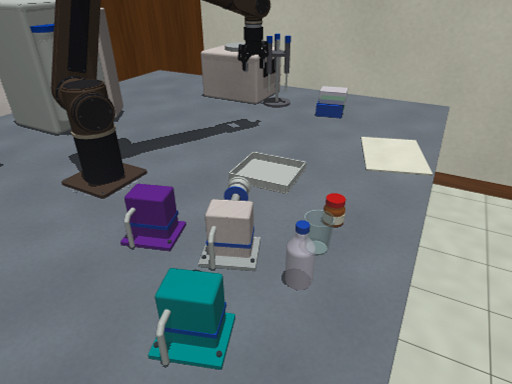

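View pics/top0.png

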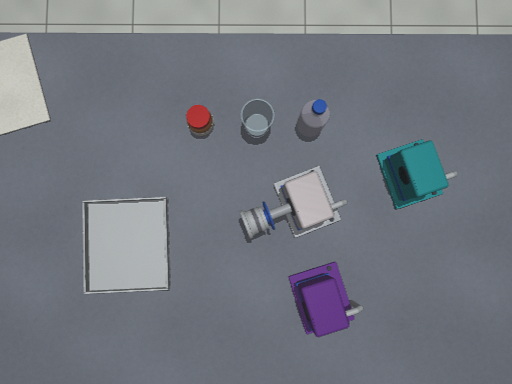

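View pics/wrist0.png

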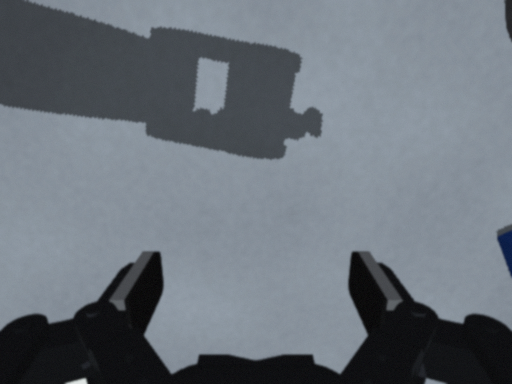

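The listed outlet block is the white one at top (309,200) and scene (230,230). Purple at top (325,305) and turquoise at (420,172) are decoys by colour. The filter with the blue collar is at top (257,221). I'll confirm this in a crop.

```bash
cat > h.py <<'E'
import cv2,numpy as np,pickle
from plant import get_state, read_camera
from scipy.spatial.transform import Rotation as Ro
def grab(n,tag):
    c=read_camera(n);pickle.dump(c,open(f"pics/{n}{tag}.pkl","wb"))
    cv2.imwrite(f"pics/{n}{tag}.png",cv2.cvtColor(c["frame"],cv2.COLOR_RGB2BGR));return c
def load(n,tag): return pickle.load(open(f"pics/{n}{tag}.pkl","rb"))
def plane(c,uv,z):
    d=c["R"].T@np.linalg.solve(c["intrinsics"],[uv[0],uv[1],1.]); o=-c["R"].T@c["t"]
    return o+d*(z-o[2])/d[2]
def proj(c,X):
    p=c["intrinsics"]@(c["R"]@np.asarray(X)+c["t"]);return p[:2]/p[2]
def tri(c1,u1,c2,u2):
    A=[];b=[]
    for c,u in((c1,u1),(c2,u2)):
        d=c["R"].T@np.linalg.solve(c["intrinsics"],[u[0],u[1],1.]);d/=np.linalg.norm(d);o=-c["R"].T@c["t"]
        P=np.eye(3)-np.outer(d,d);A.append(P);b.append(P@o)
    X=np.linalg.lstsq(np.vstack(A),np.hstack(b),rcond=None)[0]
    return X
def crop(c,box,k,name):
    x0,y0,x1,y1=box
    cv2.imwrite(f"pics/{name}.png",cv2.resize(cv2.cvtColor(c["frame"][y0:y1,x0:x1],cv2.COLOR_RGB2BGR),None,fx=k,fy=k,interpolation=cv2.INTER_CUBIC))
E
python3 - <<'E'
from h import *
c=load("top","0")
crop(c,(230,160,350,250),6,"crop_top0")
crop(load("scene","0"),(195,165,275,275),5,"crop_scene0")
f=c["frame"]; hsv=cv2.cvtColor(f,cv2.COLOR_RGB2HSV)
m=((hsv[...,0]>105)&(hsv[...,0]<130)&(hsv[...,1]>130)).astype(np.uint8)
n,l,st,ce=cv2.connectedComponentsWithStats(m)
for i in range(1,n):
    if st[i,4]>10: print(st[i],ce[i])
E
```

```text
[312  99  15  15 157] [318.8089172  106.02547771]
[388 156  18  45  78] [395.67948718 178.33333333]
[263 202  11  27 101] [267.77227723 215.12871287]
[311 273  19   6  24] [321.    275.375]
[296 280  11   6  17] [299.94117647 282.17647059]
```

View pics/crop_top0.png

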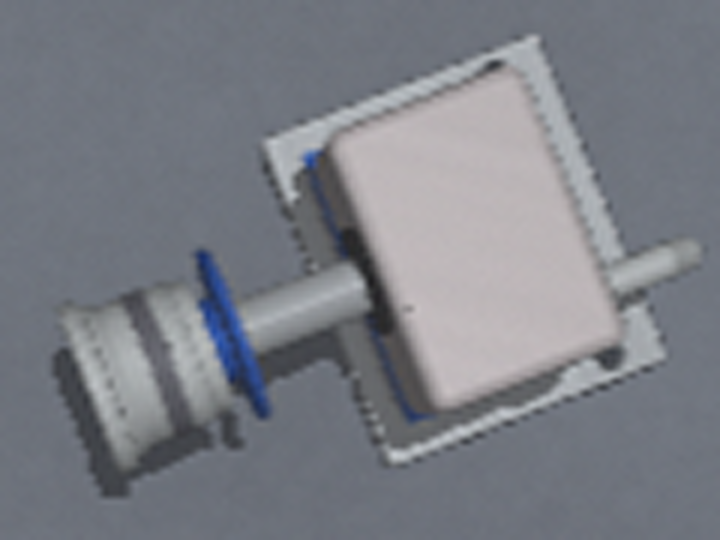

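View pics/crop_scene0.png

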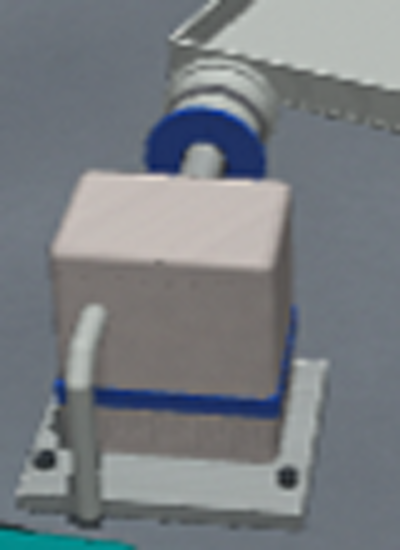

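Both crops confirm it: white block, blue collar around the tube, white filter. Collar rim ends are at top pixels (263.7,202) and (274,229), and cap rim ends are at (241,212.5) and (251,238).

```bash
python3 - <<'E'
from h import *
c=load("top","0")
print("cam",-c["R"].T@c["t"])
k=lambda u,v:(230+(u+.5)/6-.5,160+(v+.5)/6-.5)
P={n:plane(c,k(*uv),0.1) for n,uv in dict(colA=(203,251),colB=(264,415),capA=(63,312),capB=(120,470),t1a=(350,263),t1b=(366,308),t0a=(240,300),t0b=(256,348)).items()}
for n,p in P.items(): print(n,p.round(4),)
col=(P['colA']+P['colB'])/2;cap=(P['capA']+P['capB'])/2
print("col",col,np.linalg.norm(P['colA']-P['colB']),"cap",cap,np.linalg.norm(P['capA']-P['capB']),np.linalg.norm(col-cap))
def ang(v): return np.degrees(np.arctan2(v[1],v[0]))
print("axis",ang(cap-col),"disc normals",ang(P['colB']-P['colA'])+90,ang(P['capB']-P['capA'])+90, "tube",ang(P['t0a']-P['t1a']),ang(P['t0b']-P['t1b']))
# block top edge at z .124 front edge
q=[plane(c,k(*u),0.124) for u in((333,160),(425,400),(520,75),(615,345))]
for a in q: print(a.round(4))
print("block front",ang(q[1]-q[0])+90,ang(q[3]-q[2])+90, 'sides',ang(q[0]-q[2]),ang(q[1]-q[3]))
# block band / base via scene
s=get_state();print(Ro.from_quat(s['tcp_rot']).as_matrix().round(3))
# tray
for uv in((84,201),(165,199),(167,291),(85,293)): print("tray",plane(c,uv,0.03).round(3))
E
```

```text
cam [4.91526479e-01 7.51009549e-04 1.01524740e+00]
colA [ 0.5543 -0.0288  0.1   ]
colB [ 0.4995 -0.0492  0.1   ]
capA [0.5337 0.0181 0.1   ]
capB [ 0.4811 -0.0012  0.1   ]
t1a [ 0.5504 -0.0781  0.1   ]
t1b [ 0.5353 -0.0834  0.1   ]
t0a [ 0.5379 -0.0412  0.1   ]
t0b [ 0.5219 -0.0465  0.1   ]
col [ 0.52691908 -0.03897917  0.1       ] 0.058442549603792825 cap [0.50743489 0.00844816 0.1       ] 0.055980858892541875 0.05127363284935221
axis 112.3339279316828 disc normals -69.61854711174826 -69.92942590845416 tube 108.72936837549045 110.08443545277139
[ 0.5827 -0.0706  0.124 ]
[ 0.5043 -0.1002  0.124 ]
[ 0.6109 -0.1322  0.124 ]
[ 0.5223 -0.1622  0.124 ]
block front -69.30371712020752 -71.23938086758568 sides 114.6408777974028 106.20408497762355
[[ 0.311  0.951 -0.001]
 [ 0.951 -0.311 -0.002]
 [-0.002 -0.    -1.   ]]
tray [0.559 0.357 0.03 ]
tray [0.564 0.182 0.03 ]
tray [0.367 0.174 0.03 ]
tray [0.363 0.348 0.03 ]
```

```bash
python3 -m jog '[{"grip":0,"rz":-6.4},{"grip":0,"rz":-6.4},{"grip":0,"rz":-6.4},{"grip":0,"rz":-6.4},{"grip":0,"rz":-6.4},{"grip":0,"rz":-6.3},{"x":-30,"y":3,"grip":0.35},{"x":-36,"y":3,"grip":0.35}]' 20
python3 -m jog '[{"x":-36,"y":3,"grip":0.35},{"x":-36,"y":3,"grip":0.35},{"x":-36,"y":3,"grip":0.35},{"x":-36,"y":3,"grip":0.35},{"x":-36,"y":3,"grip":0.35},{"x":-36,"y":3,"grip":0.35},{"x":-36,"y":3,"grip":0.35},{"x":-36,"y":3,"grip":0.35}]'
```

```text
$[0]: bad value
$[0]: bad value
```

```bash
python3 -m jog '[{"grip":0.0,"x":0,"y":0,"z":0,"rx":0,"ry":0,"rz":-6.4}]' 20; python3 -c "import plant;print(plant.get_state()['time'])"; python3 -m jog --help
```

```text
time: 0.23
eef_pos: [0.2096, 0.6415, 0.4039]
tcp_rot: [0.775, 0.632, -0.001, 0.0]
contact_force: [-0.5, -0.8, 0.2]
opening: 0.999
0.2333invalid input: not JSON, or not a number
```

```bash
python3 -m jog '[{"grip":0,"x":0,"y":0,"z":0,"rx":0,"ry":0,"rz":-6.4},{"grip":0,"x":0,"y":0,"z":0,"rx":0,"ry":0,"rz":-6.4},{"grip":0,"x":0,"y":0,"z":0,"rx":0,"ry":0,"rz":-6.4},{"grip":0,"x":0,"y":0,"z":0,"rx":0,"ry":0,"rz":-6.4},{"grip":0,"x":0,"y":0,"z":0,"rx":0,"ry":0,"rz":-6.3},{"grip":0.35,"x":-30,"y":3,"z":0,"rx":0,"ry":0,"rz":0},{"grip":0.35,"x":-36,"y":3,"z":0,"rx":0,"ry":0,"rz":0},{"grip":0.35,"x":-36,"y":3,"z":0,"rx":0,"ry":0,"rz":0}]' 20
python3 -m jog '[{"grip":0.35,"x":-36,"y":3,"z":0,"rx":0,"ry":0,"rz":0},{"grip":0.35,"x":-36,"y":3,"z":0,"rx":0,"ry":0,"rz":0},{"grip":0.35,"x":-36,"y":3,"z":0,"rx":0,"ry":0,"rz":0},{"grip":0.35,"x":-36,"y":3,"z":0,"rx":0,"ry":0,"rz":0},{"grip":0.35,"x":-36,"y":3,"z":0,"rx":0,"ry":0,"rz":0},{"grip":0.35,"x":-36,"y":3,"z":0,"rx":0,"ry":0,"rz":0},{"grip":0.35,"x":-36,"y":3,"z":0,"rx":0,"ry":0,"rz":0},{"grip":0.35,"x":-36,"y":3,"z":0,"rx":0,"ry":0,"rz":0}]'
```

```text
time: 0.9
eef_pos: [0.2532, 0.5482, 0.4039]
tcp_rot: [0.571, 0.821, -0.001, 0.0]
contact_force: [0.9, 0.7, 0.4]
opening: 0.653
time: 1.57
eef_pos: [0.3754, 0.2854, 0.4045]
tcp_rot: [0.572, 0.82, -0.0, 0.0]
contact_force: [0.5, 0.4, 1.2]
opening: 0.653
```

```bash
python3 - <<'E'
from h import *
s=get_state();print(s['eef_pos'],s['opening']);M=Ro.from_quat(s['tcp_rot']).as_matrix();print(M.round(3),np.degrees(np.arctan2(M[1,0],M[0,0])))
print((M.T@(np.array([.517,-.0153,.4])-s['eef_pos'])*1000).round(1))
c=grab("wrist","1")
cc=-c["R"].T@c["t"];print("cam in tool",M.T@(cc-s['eef_pos']))
E
```

```text
[0.37539134 0.28535207 0.40453571] 0.6525657473429854
[[-0.346  0.938  0.   ]
 [ 0.938  0.346 -0.   ]
 [-0.    -0.    -1.   ]] 110.23027113443082
[-331.1   28.9    4.6]
cam in tool [ 0.00043116 -0.0803422   0.02952254]
```

View pics/wrist1.png

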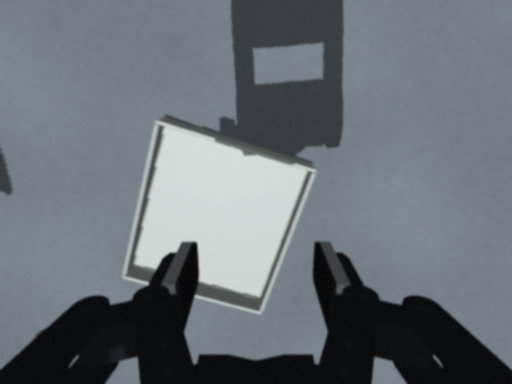

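```bash
python3 - <<'E'
from h import *
s=get_state();M=Ro.from_quat(s['tcp_rot']).as_matrix();c=load("wrist","1");crop(c,(150,210,370,340),3,"crop_w1")
cc=M.T@(-c["R"].T@c["t"]-s['eef_pos'])
for uv in((197,243),(314,243),(181,243),(330,243)):
    d=M.T@(c["R"].T@np.linalg.solve(c["intrinsics"],[uv[0],uv[1],1.]))
    print(uv,[(cc+d*(yy-cc[1])/d[1]).round(4) for yy in(-.011,.011)], d)
# predicted pixel of tip corner y=-.011 for z
for z in(.155,.16,.165,.17,.173,.178):
  print(z,[proj(c,s['eef_pos']+M@np.array([x,y,z])).round(0) for x in(-.0278,) for y in(-.011,.011)])
E
```

```text
(197, 243) [array([-0.0219, -0.011 ,  0.1663]), array([-0.0302,  0.011 ,  0.2091])] [-0.17410328  0.46296832  0.9023118 ]
(314, 243) [array([ 0.033 , -0.011 ,  0.1664]), array([0.042 , 0.011 , 0.2094])] [0.18766692 0.46141087 0.90044524]
(181, 243) [array([-0.0294, -0.011 ,  0.1662]), array([-0.04  ,  0.011 ,  0.2091])] [-0.22357613  0.4631813   0.90256706]
(330, 243) [array([ 0.0406, -0.011 ,  0.1665]), array([0.0519, 0.011 , 0.2094])] [0.23713977 0.46119788 0.90018999]
0.155 [array([179., 255.]), array([182., 298.])]
0.16 [array([182., 249.]), array([185., 291.])]
0.165 [array([184., 244.]), array([187., 285.])]
0.17 [array([186., 239.]), array([189., 279.])]
0.173 [array([187., 237.]), array([190., 276.])]
0.178 [array([189., 232.]), array([192., 270.])]
```

View pics/crop_w1.png

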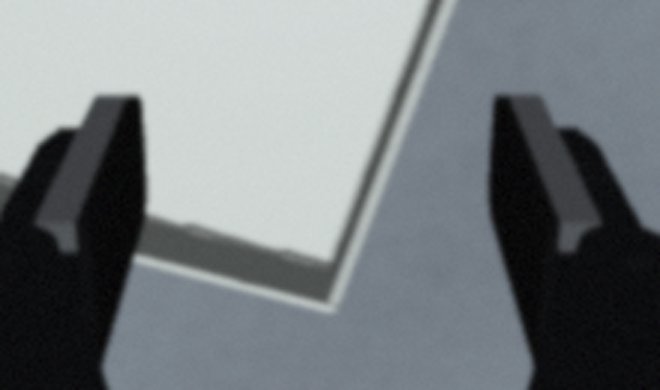

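```bash
python3 -m jog '[{"grip":0.12,"x":-36,"y":3,"z":0,"rx":0,"ry":0,"rz":0},{"grip":0.12,"x":-36,"y":3,"z":0,"rx":0,"ry":0,"rz":0},{"grip":0.12,"x":-36,"y":3,"z":0,"rx":0,"ry":0,"rz":0},{"grip":0.12,"x":-36,"y":3,"z":0,"rx":0,"ry":0,"rz":0},{"grip":0.12,"x":-36,"y":3,"z":0,"rx":0,"ry":0,"rz":0},{"grip":0.12,"x":-36,"y":3,"z":0,"rx":0,"ry":0,"rz":0},{"grip":0.12,"x":-36,"y":3,"z":0,"rx":0,"ry":0,"rz":0},{"grip":0.12,"x":-36,"y":3,"z":0,"rx":0,"ry":0,"rz":0}]' 20
python3 -m jog '[{"grip":0.12,"x":-30,"y":3,"z":0,"rx":0,"ry":0,"rz":0},{"grip":0.12,"x":-13,"y":2,"z":0,"rx":0,"ry":0,"rz":0},{"grip":0.12,"x":0,"y":0,"z":0,"rx":0,"ry":0,"rz":0},{"grip":0.12,"x":0,"y":0,"z":0,"rx":0,"ry":0,"rz":0},{"grip":0.12,"x":0,"y":0,"z":0,"rx":0,"ry":0,"rz":0}]'
python3 - <<'E'
from h import *
s=get_state();M=Ro.from_quat(s['tcp_rot']).as_matrix();print(s['eef_pos'],s['contact_force'],np.degrees(np.arctan2(M[1,0],M[0,0])))
print((M.T@(np.array([.517,-.0153,.4])-s['eef_pos'])*1000).round(1))
c=grab("wrist","2"); grab("scene","2")
E
```

```text
time: 2.28
eef_pos: [0.4975, 0.0233, 0.4046]
tcp_rot: [0.572, 0.82, 0.0, -0.0]
contact_force: [0.9, 0.9, -0.3]
opening: 0.877
time: 2.7
eef_pos: [0.5164, -0.0126, 0.4043]
tcp_rot: [0.572, 0.82, 0.0, -0.001]
contact_force: [0.2, 0.3, 0.3]
opening: 0.878
[ 0.51638441 -0.01261882  0.40432653] [0.21398844 0.25922525 0.34041431] 110.25330058681497
[-2.7 -0.3  4.3]
```

View pics/wrist2.png

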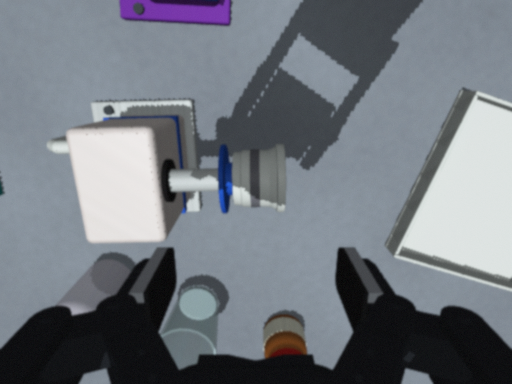

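```bash
python3 - <<'E'
from h import *
c=load("wrist","2"); crop(c,(160,130,300,225),5,"crop_w2")
E
```

```text
(no output)
```

View pics/crop_w2.png

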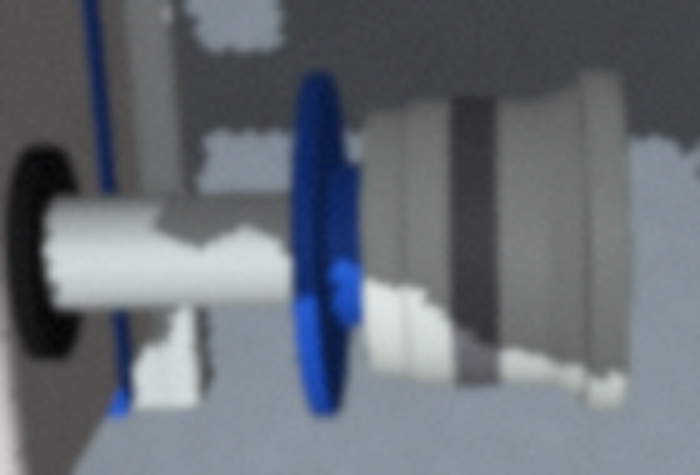

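```bash
python3 - <<'E'
from h import *
s=get_state();M=Ro.from_quat(s['tcp_rot']).as_matrix();c=load("wrist","2")
k=lambda u,v:(160+(u+.5)/5-.5,130+(v+.5)/5-.5)
for n,uv in dict(colT=(304,72),colB=(312,414),capT=(624,70),capB=(627,408),tubT=(200,195),tubB=(200,306),hub=(46,252),tubL=(50,195)).items():
    p=plane(c,k(*uv),.1); print(n,(M.T@(p-s['eef_pos'])*1000).round(1),p.round(4))
E
```

```text
colT [-29.5 -33.3 304.6] [ 0.4952 -0.0514  0.1   ]
colB [-30.2  29.4 304.6] [ 0.5542 -0.0303  0.1   ]
capT [ 25.1 -33.6 304.6] [ 4.76e-01 -3.00e-04  1.00e-01]
capB [ 27.3  28.3 304.6] [0.5332 0.0233 0.1   ]
tubT [-48.4 -11.8 304.6] [ 0.522  -0.0617  0.1   ]
tubB [-49.5   8.6 304.6] [ 0.5415 -0.0556  0.1   ]
hub [-76.2  -1.4 304.6] [ 0.5413 -0.0841  0.1   ]
tubL [-74.6 -11.8 304.6] [ 0.5311 -0.0862  0.1   ]
```

The wrist view shows the collar rim near (221,145)–(222,213) and the cap's outer edge near (285,145)–(285,211). The filter centre is about 2 mm off my TCP in x and y. I'll correct that and lower.

```bash
python3 -m jog '[{"grip":0.12,"x":-2.2,"y":-1.5,"z":20,"rx":0,"ry":0,"rz":0},{"grip":0.12,"x":0,"y":0,"z":25,"rx":0,"ry":0,"rz":0},{"grip":0.12,"x":0,"y":0,"z":25,"rx":0,"ry":0,"rz":0},{"grip":0.12,"x":0,"y":0,"z":15,"rx":0,"ry":0,"rz":0},{"grip":0.12,"x":0,"y":0,"z":0,"rx":0,"ry":0,"rz":0},{"grip":0.12,"x":0,"y":0,"z":0,"rx":0,"ry":0,"rz":0}]' 20
python3 - <<'E'
from h import *
s=get_state();print(s['eef_pos'],s['contact_force'])
c=grab("wrist","3"); d=grab("scene","3"); grab("top","3"); crop(d,(180,120,300,230),5,"crop_s3")
E
```

```text
time: 3.3
eef_pos: [0.5157, -0.0152, 0.3192]
tcp_rot: [0.571, 0.821, -0.0, -0.001]
contact_force: [-0.3, 0.5, 0.8]
opening: 0.882
[ 0.51573611 -0.01517941  0.31922838] [-0.34138927  0.54588454  0.82554074]
```

View pics/wrist3.png

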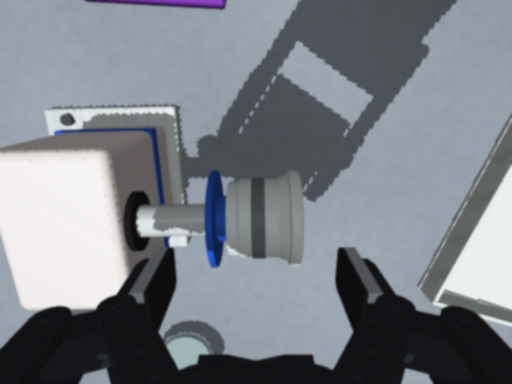

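View pics/crop_s3.png

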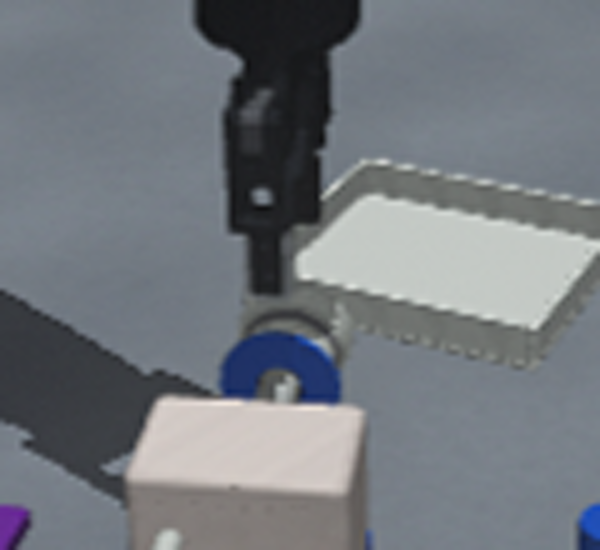

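```bash
python3 - <<'E'
from h import *
s=get_state();M=Ro.from_quat(s['tcp_rot']).as_matrix();c=load("scene","3")
P=lambda x,y,z: s['eef_pos']+M@np.array([x,y,z])
q=lambda X:((proj(c,X)-[180,120])*5).round(0)
print("near tip",[q(P(-.037,y,.161)) for y in(-.011,0,.011)], "far",q(P(.037,0,.161)))
o=s['eef_pos'].copy();o[2]=.1
for y in (-.03,0,.03): print("collar",q(o+M@np.array([-.027,y,0])))
print("collar top/bot",q(o+M@np.array([-.027,0,-.03])))
# wrist estimate
w=load("wrist","3")
for n,uv in dict(colT=(214,170),colB=(217,267),capT=(298,170),capB=(299,264)).items():
    p=plane(w,uv,.1); print(n,(M.T@(p-s['eef_pos'])*1000).round(1))
E
```

```text
near tip [array([248., 283.]), array([271., 285.]), array([294., 286.])] far [299. 215.]
collar [219. 379.]
collar [279. 383.]
collar [339. 387.]
collar top/bot [276. 330.]
colT [-22.9 -33.6 221.6]
colB [-23.5  33.  221.8]
capT [ 27.8 -33.6 221.5]
capB [ 31.1  30.8 221.7]
```

Projections agree with the scene view to a few mm. Next I'll lower the rest of the way and close stepwise, watching the force along the tube.

```bash
cat > f.py <<'E'
from h import *
s=get_state();M=Ro.from_quat(s['tcp_rot']).as_matrix()
print("t",round(s['time'],2),"p",s['eef_pos'].round(4),"F_tool",(M.T@s['contact_force']).round(1),"T",(M.T@s['wrist_torque']).round(2),"open_mm",round(s['opening']*85,1),"axis",round(float(M[:,0]@s['eef_pos'])*1000,2))
E
python3 f.py
python3 -m jog '[{"grip":0.12,"x":1,"y":0,"z":12,"rx":0,"ry":0,"rz":0},{"grip":0.12,"x":0,"y":0,"z":12,"rx":0,"ry":0,"rz":0},{"grip":0.12,"x":0,"y":0,"z":12,"rx":0,"ry":0,"rz":0},{"grip":0.2,"x":0,"y":0,"z":0,"rx":0,"ry":0,"rz":0},{"grip":0.25,"x":0,"y":0,"z":0,"rx":0,"ry":0,"rz":0},{"grip":0.3,"x":0,"y":0,"z":0,"rx":0,"ry":0,"rz":0},{"grip":0.3,"x":0,"y":0,"z":0,"rx":0,"ry":0,"rz":0}]' 20
python3 f.py
python3 - <<'E'
from h import *
c=grab("wrist","4"); d=grab("scene","4"); crop(d,(180,120,300,230),5,"crop_s4")
E
```

```text
t 3.45 p [ 0.5167 -0.0158  0.3216] F_tool [ 0.1 -0.3 -1.2] T [-0.03  0.01  0.02] open_mm 74.6 axis -194.3
time: 4.03
eef_pos: [0.5161, -0.0153, 0.2841]
tcp_rot: [0.572, 0.82, 0.0, 0.0]
contact_force: [-0.7, -0.3, 0.2]
opening: 0.702
t 4.03 p [ 0.5161 -0.0153  0.2841] F_tool [-0.  -0.7 -0.2] T [ 0.03  0.01 -0.05] open_mm 59.6 axis -192.71
```

View pics/wrist4.png

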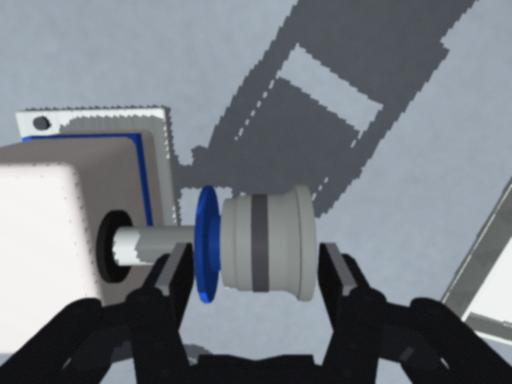

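View pics/crop_s4.png

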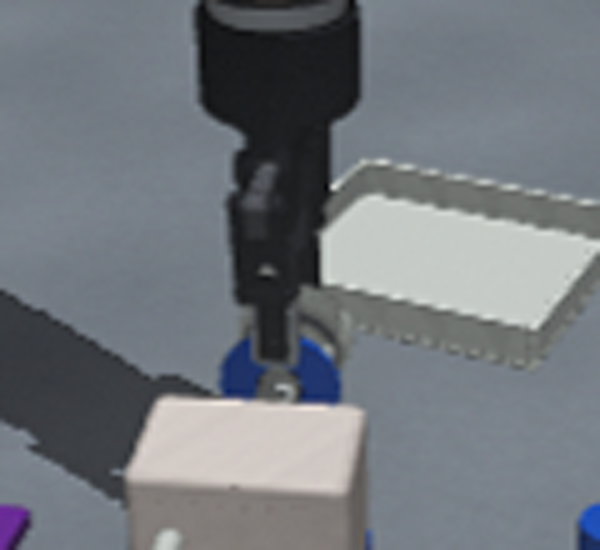

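```bash
python3 -m jog '[{"grip":0.345,"x":0,"y":0,"z":0,"rx":0,"ry":0,"rz":0},{"grip":0.345,"x":0,"y":0,"z":0,"rx":0,"ry":0,"rz":0}]' 20;python3 f.py
python3 -m jog '[{"grip":0.36,"x":0,"y":0,"z":0,"rx":0,"ry":0,"rz":0},{"grip":0.36,"x":0,"y":0,"z":0,"rx":0,"ry":0,"rz":0}]' 20;python3 f.py
```

```text
time: 4.3
eef_pos: [0.516, -0.0153, 0.2841]
tcp_rot: [0.572, 0.82, 0.0, 0.0]
contact_force: [0.0, -0.0, -1.3]
opening: 0.655
t 4.3 p [ 0.516  -0.0153  0.2841] F_tool [-0.   0.   1.3] T [-0.03  0.   -0.01] open_mm 55.6 axis -192.68
time: 4.47
eef_pos: [0.5159, -0.0153, 0.284]
tcp_rot: [0.572, 0.82, 0.0, 0.0]
contact_force: [-0.7, -0.6, 0.1]
opening: 0.639
t 4.47 p [ 0.5159 -0.0153  0.284 ] F_tool [-0.3 -0.8 -0.1] T [ 0.03 -0.03  0.05] open_mm 54.3 axis -192.74
```

```bash
python3 -m jog '[{"grip":0.37,"x":0,"y":0,"z":0,"rx":0,"ry":0,"rz":0},{"grip":0.37,"x":0,"y":0,"z":0,"rx":0,"ry":0,"rz":0}]' 20;python3 f.py
python3 -m jog '[{"grip":0.38,"x":0,"y":0,"z":0,"rx":0,"ry":0,"rz":0},{"grip":0.38,"x":0,"y":0,"z":0,"rx":0,"ry":0,"rz":0}]' 20;python3 f.py
```

```text
time: 4.63
eef_pos: [0.5159, -0.0153, 0.2841]
tcp_rot: [0.572, 0.82, 0.0, 0.0]
contact_force: [0.1, 0.4, 1.8]
opening: 0.631
t 4.63 p [ 0.5159 -0.0153  0.2841] F_tool [ 0.3  0.3 -1.8] T [ 0.1  -0.01  0.03] open_mm 53.6 axis -192.61
time: 4.8
eef_pos: [0.516, -0.0152, 0.2843]
tcp_rot: [0.572, 0.82, 0.0, 0.0]
contact_force: [-0.8, 0.1, 3.6]
opening: 0.624
t 4.8 p [ 0.516  -0.0152  0.2843] F_tool [ 0.4 -0.7 -3.6] T [0.11 0.21 0.02] open_mm 53.0 axis -192.48
```

```bash
python3 -m jog '[{"grip":0.4,"x":0,"y":0,"z":0,"rx":0,"ry":0,"rz":0},{"grip":0.42,"x":0,"y":0,"z":0,"rx":0,"ry":0,"rz":0},{"grip":0.6,"x":0,"y":0,"z":0,"rx":0,"ry":0,"rz":0},{"grip":0.6,"x":0,"y":0,"z":0,"rx":0,"ry":0,"rz":0}]' 20;python3 f.py
```

```text
time: 5.13
eef_pos: [0.516, -0.0151, 0.2845]
tcp_rot: [0.572, 0.82, 0.0, 0.0]
contact_force: [-1.4, 1.4, 5.7]
opening: 0.609
t 5.13 p [ 0.516  -0.0151  0.2845] F_tool [ 1.8 -0.8 -5.7] T [0.22 0.3  0.  ] open_mm 51.7 axis -192.34
```

```bash
python3 -m jog '[{"grip":0.6,"x":-0.5,"y":0,"z":0,"rx":0,"ry":0,"rz":0},{"grip":0.6,"x":-0.5,"y":0,"z":0,"rx":0,"ry":0,"rz":0},{"grip":0.6,"x":0,"y":0,"z":0,"rx":0,"ry":0,"rz":0}]' 20;python3 f.py
python3 -m jog '[{"grip":0.6,"x":-0.5,"y":0,"z":0,"rx":0,"ry":0,"rz":0},{"grip":0.6,"x":0,"y":0,"z":0,"rx":0,"ry":0,"rz":0}]' 20;python3 f.py
```

```text
time: 5.38
eef_pos: [0.5163, -0.0158, 0.2845]
tcp_rot: [0.572, 0.82, 0.001, -0.001]
contact_force: [-1.7, 1.6, 5.3]
opening: 0.613
t 5.38 p [ 0.5163 -0.0158  0.2845] F_tool [ 2.1 -1.  -5.3] T [0.12 0.59 0.  ] open_mm 52.1 axis -192.46
time: 5.55
eef_pos: [0.5166, -0.0164, 0.2847]
tcp_rot: [0.572, 0.82, 0.001, 0.0]
contact_force: [-1.1, 2.9, 8.2]
opening: 0.564
t 5.55 p [ 0.5166 -0.0164  0.2847] F_tool [ 3.1 -0.1 -8.2] T [-0.04  0.87 -0.04] open_mm 48.0 axis -193.7
```

```bash
python3 -m jog '[{"grip":0.6,"x":0,"y":0,"z":0,"rx":0,"ry":0,"rz":0}]' 20;python3 f.py
python3 -m jog '[{"grip":0.6,"x":-0.5,"y":0,"z":0,"rx":0,"ry":0,"rz":0},{"grip":0.6,"x":0,"y":0,"z":0,"rx":0,"ry":0,"rz":0}]' 20;python3 f.py
python3 -c "
from h import *
c=grab('wrist','5');crop(c,(90,150,340,310),3,'crop_w5')"
```

```text
time: 5.63
eef_pos: [0.5166, -0.0162, 0.285]
tcp_rot: [0.572, 0.82, 0.001, -0.0]
contact_force: [-2.7, 3.6, 7.8]
opening: 0.551
t 5.63 p [ 0.5166 -0.0162  0.285 ] F_tool [ 4.3 -1.3 -7.8] T [ 0.21  0.67 -0.08] open_mm 46.9 axis -193.0
time: 5.8
eef_pos: [0.5168, -0.0164, 0.285]
tcp_rot: [0.572, 0.82, 0.001, -0.001]
contact_force: [-2.9, 5.0, 8.6]
opening: 0.547
t 5.8 p [ 0.5168 -0.0164  0.285 ] F_tool [ 5.7 -1.  -8.6] T [ 0.16  0.85 -0.06] open_mm 46.5 axis -193.08
```

View pics/crop_w5.png

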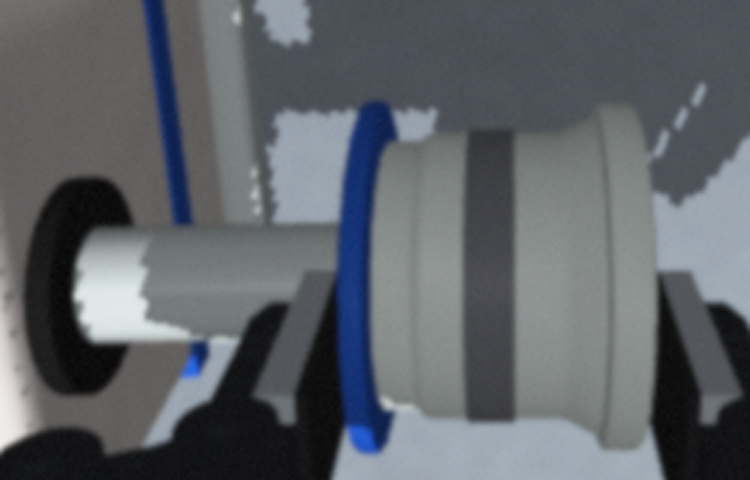

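```bash
python3 -m jog '[{"grip":0.6,"x":-0.5,"y":0,"z":0,"rx":0,"ry":0,"rz":0},{"grip":0.6,"x":-0.3,"y":0,"z":0,"rx":0,"ry":0,"rz":0},{"grip":0.6,"x":0,"y":0,"z":0,"rx":0,"ry":0,"rz":0},{"grip":0.6,"x":0,"y":0,"z":0,"rx":0,"ry":0,"rz":0}]' 20;python3 f.py
```

```text
time: 6.18
eef_pos: [0.5169, -0.0168, 0.285]
tcp_rot: [0.572, 0.82, 0.001, -0.001]
contact_force: [-3.1, 7.1, 8.6]
opening: 0.551
t 6.18 p [ 0.5169 -0.0168  0.285 ] F_tool [ 7.8 -0.5 -8.5] T [ 0.18  1.09 -0.02] open_mm 46.9 axis -193.09
```

```bash
python3 -m jog '[{"grip":0.6,"x":0.5,"y":0,"z":-0.7,"rx":0,"ry":0,"rz":0},{"grip":0.6,"x":0.5,"y":0,"z":-0.6,"rx":0,"ry":0,"rz":0},{"grip":0.6,"x":0.5,"y":0,"z":0,"rx":0,"ry":0,"rz":0},{"grip":0.6,"x":0,"y":0,"z":0,"rx":0,"ry":0,"rz":0}]' 28;python3 f.py
python3 -m jog '[{"grip":0.6,"x":0.7,"y":0,"z":0,"rx":0,"ry":0,"rz":0},{"grip":0.6,"x":0.7,"y":0,"z":0,"rx":0,"ry":0,"rz":0},{"grip":0.6,"x":0.6,"y":0,"z":0,"rx":0,"ry":0,"rz":0},{"grip":0.6,"x":0,"y":0,"z":0,"rx":0,"ry":0,"rz":0}]' 28;python3 f.py
```

```text
time: 6.52
eef_pos: [0.5164, -0.0161, 0.2853]
tcp_rot: [0.572, 0.82, 0.001, 0.0]
contact_force: [-0.2, 4.6, 3.9]
opening: 0.542
t 6.52 p [ 0.5164 -0.0161  0.2853] F_tool [ 4.4  1.4 -3.9] T [-0.27  0.7  -0.02] open_mm 46.1 axis -193.17
time: 6.85
eef_pos: [0.5159, -0.015, 0.2853]
tcp_rot: [0.572, 0.82, -0.0, 0.001]
contact_force: [2.3, 0.7, 2.8]
opening: 0.544
t 6.85 p [ 0.5159 -0.015   0.2853] F_tool [-0.2  2.4 -2.8] T [-0.36 -0.13 -0.03] open_mm 46.3 axis -193.06
```

```bash
sed -i 's/float(M\[:,0\]@s/float(np.array([-.346,.938,0])@s/' f.py
python3 -m jog '[{"grip":0.6,"x":0.7,"y":0,"z":0,"rx":0,"ry":0,"rz":0},{"grip":0.6,"x":0.7,"y":0,"z":0,"rx":0,"ry":0,"rz":0},{"grip":0.6,"x":0.6,"y":0,"z":0,"rx":0,"ry":0,"rz":0}]' 28;python3 f.py
python3 -m jog '[{"grip":0.6,"x":1,"y":0,"z":0,"rx":0,"ry":0,"rz":0},{"grip":0.6,"x":1,"y":0,"z":0,"rx":0,"ry":0,"rz":0}]' 28;python3 f.py
```

```text
time: 7.1
eef_pos: [0.5151, -0.013, 0.2853]
tcp_rot: [0.572, 0.82, 0.0, 0.001]
contact_force: [2.1, 0.2, 2.3]
opening: 0.544
t 7.1 p [ 0.5151 -0.013   0.2853] F_tool [-0.5  2.1 -2.3] T [-0.33 -0.29 -0.03] open_mm 46.2 axis -190.43
time: 7.27
eef_pos: [0.5143, -0.0109, 0.2853]
tcp_rot: [0.572, 0.82, 0.0, 0.0]
contact_force: [2.2, -0.8, 3.7]
opening: 0.54
t 7.27 p [ 0.5143 -0.0109  0.2853] F_tool [-1.5  1.8 -3.7] T [-0.33 -0.2   0.03] open_mm 45.9 axis -188.21
```

```bash
python3 -m jog '[{"grip":0.6,"x":1.5,"y":0.3,"z":0,"rx":0,"ry":0,"rz":0},{"grip":0.6,"x":1.5,"y":0,"z":0,"rx":0,"ry":0,"rz":0},{"grip":0.6,"x":1.5,"y":0,"z":0,"rx":0,"ry":0,"rz":0},{"grip":0.6,"x":1.5,"y":0,"z":0,"rx":0,"ry":0,"rz":0}]' 28;python3 f.py
python3 -m jog '[{"grip":0.6,"x":2,"y":0,"z":0,"rx":0,"ry":0,"rz":0},{"grip":0.6,"x":2,"y":0,"z":0,"rx":0,"ry":0,"rz":0},{"grip":0.6,"x":2,"y":0,"z":0,"rx":0,"ry":0,"rz":0},{"grip":0.6,"x":2,"y":0,"z":0,"rx":0,"ry":0,"rz":0}]' 28;python3 f.py
```

```text
time: 7.6
eef_pos: [0.5124, -0.005, 0.2853]
tcp_rot: [0.572, 0.82, -0.0, 0.0]
contact_force: [1.4, -1.3, 5.0]
opening: 0.546
t 7.6 p [ 0.5124 -0.005   0.2853] F_tool [-1.7  0.9 -5. ] T [-0.12 -0.36  0.03] open_mm 46.4 axis -181.98
time: 7.93
eef_pos: [0.5096, 0.0025, 0.2853]
tcp_rot: [0.572, 0.82, -0.0, 0.0]
contact_force: [0.8, -1.8, 5.6]
opening: 0.544
t 7.93 p [0.5096 0.0025 0.2853] F_tool [-2.   0.1 -5.6] T [-0.12 -0.4  -0.02] open_mm 46.3 axis -173.98
```

```bash
python3 -m jog '[{"grip":0.6,"x":2,"y":0,"z":0,"rx":0,"ry":0,"rz":0},{"grip":0.6,"x":2,"y":0,"z":0,"rx":0,"ry":0,"rz":0},{"grip":0.6,"x":2,"y":0,"z":0,"rx":0,"ry":0,"rz":0},{"grip":0.6,"x":2,"y":0,"z":0,"rx":0,"ry":0,"rz":0},{"grip":0.6,"x":2,"y":0,"z":0,"rx":0,"ry":0,"rz":0}]' 28;python3 f.py
```

```text
time: 8.35
eef_pos: [0.5061, 0.0119, 0.2852]
tcp_rot: [0.572, 0.82, -0.0, 0.0]
contact_force: [1.5, -1.9, 5.4]
opening: 0.545
t 8.35 p [0.5061 0.0119 0.2852] F_tool [-2.3  0.8 -5.4] T [ 0.02 -0.4  -0.  ] open_mm 46.3 axis -163.95
```

```bash
python3 -m jog '[{"grip":0.6,"x":2,"y":0,"z":-0.3,"rx":0,"ry":0,"rz":0},{"grip":0.6,"x":2,"y":0,"z":-0.3,"rx":0,"ry":0,"rz":0},{"grip":0.6,"x":2,"y":0,"z":0,"rx":0,"ry":0,"rz":0},{"grip":0.6,"x":2,"y":0,"z":0,"rx":0,"ry":0,"rz":0},{"grip":0.6,"x":2,"y":0,"z":0,"rx":0,"ry":0,"rz":0},{"grip":0.6,"x":2,"y":0,"z":0,"rx":0,"ry":0,"rz":0}]' 28;python3 f.py
python3 -m jog '[{"grip":0.6,"x":2,"y":0,"z":0,"rx":0,"ry":0,"rz":0},{"grip":0.6,"x":2,"y":0,"z":0,"rx":0,"ry":0,"rz":0},{"grip":0.6,"x":2,"y":0,"z":0,"rx":0,"ry":0,"rz":0},{"grip":0.6,"x":2,"y":0,"z":0,"rx":0,"ry":0,"rz":0},{"grip":0.6,"x":2,"y":0,"z":0,"rx":0,"ry":0,"rz":0},{"grip":0.6,"x":2,"y":0,"z":0,"rx":0,"ry":0,"rz":0}]' 28;python3 f.py
```

```text
time: 8.85
eef_pos: [0.5011, 0.0235, 0.2841]
tcp_rot: [0.572, 0.82, -0.001, -0.002]
contact_force: [-0.9, -0.0, -1.7]
opening: 0.546
t 8.85 p [0.5011 0.0235 0.2841] F_tool [ 0.3 -0.9  1.7] T [0.05 0.   0.02] open_mm 46.4 axis -151.32
time: 9.35
eef_pos: [0.4978, 0.0345, 0.2856]
tcp_rot: [0.572, 0.82, -0.0, -0.0]
contact_force: [0.0, 0.3, -1.9]
opening: 0.548
t 9.35 p [0.4978 0.0345 0.2856] F_tool [0.2 0.1 1.9] T [-0.01  0.02  0.01] open_mm 46.6 axis -139.87
```

```bash
python3 -m jog '[{"grip":0.6,"x":2,"y":0,"z":0,"rx":0,"ry":0,"rz":0},{"grip":0.6,"x":2,"y":0,"z":0,"rx":0,"ry":0,"rz":0},{"grip":0.6,"x":3,"y":0,"z":0,"rx":0,"ry":0,"rz":0},{"grip":0.6,"x":3,"y":0,"z":0,"rx":0,"ry":0,"rz":0},{"grip":0.6,"x":3,"y":0,"z":0,"rx":0,"ry":0,"rz":0},{"grip":0.6,"x":3,"y":0,"z":0,"rx":0,"ry":0,"rz":0},{"grip":0.6,"x":3,"y":0,"z":0,"rx":0,"ry":0,"rz":0}]' 28;python3 f.py
python3 -c "
from h import *
grab('wrist','6');grab('top','6')"
```

```text
time: 9.93
eef_pos: [0.4912, 0.0525, 0.2856]
tcp_rot: [0.572, 0.82, -0.0, -0.0]
contact_force: [0.0, -0.4, -1.4]
opening: 0.544
t 9.93 p [0.4912 0.0525 0.2856] F_tool [-0.3 -0.1  1.4] T [ 0.03  0.02 -0.  ] open_mm 46.2 axis -120.73
```

View pics/wrist6.png

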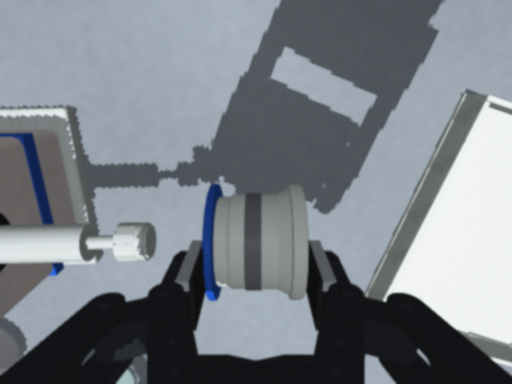

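```bash
python3 -m jog '[{"grip":0.6,"x":12,"y":2.5,"z":0,"rx":0,"ry":0,"rz":0},{"grip":0.6,"x":26,"y":6,"z":0,"rx":0,"ry":0,"rz":0},{"grip":0.6,"x":33,"y":7.5,"z":0,"rx":0,"ry":0,"rz":0},{"grip":0.6,"x":34,"y":8,"z":0,"rx":0,"ry":0,"rz":0},{"grip":0.6,"x":34,"y":8,"z":0,"rx":0,"ry":0,"rz":0},{"grip":0.6,"x":33,"y":7.5,"z":0,"rx":0,"ry":0,"rz":0},{"grip":0.6,"x":25,"y":5.5,"z":0,"rx":0,"ry":0,"rz":0},{"grip":0.6,"x":12,"y":2.5,"z":0,"rx":0,"ry":0,"rz":0}]' 28
python3 -m jog '[{"grip":0.6,"x":0,"y":0,"z":12,"rx":0,"ry":0,"rz":0},{"grip":0.6,"x":0,"y":0,"z":15,"rx":0,"ry":0,"rz":0},{"grip":0.6,"x":0,"y":0,"z":10,"rx":0,"ry":0,"rz":0},{"grip":0.6,"x":0,"y":0,"z":5,"rx":0,"ry":0,"rz":0},{"grip":0.6,"x":0,"y":0,"z":0,"rx":0,"ry":0,"rz":0},{"grip":0.6,"x":0,"y":0,"z":0,"rx":0,"ry":0,"rz":0}]' 28;python3 f.py
python3 -c "
from h import *
d=grab('scene','7');grab('top','7');crop(d,(190,90,330,210),5,'crop_s7')"
```

```text
time: 10.7
eef_pos: [0.4627, 0.2679, 0.2858]
tcp_rot: [0.571, 0.821, 0.0, -0.0]
contact_force: [0.5, 0.4, -1.4]
opening: 0.538
time: 11.2
eef_pos: [0.4639, 0.264, 0.2432]
tcp_rot: [0.573, 0.82, -0.0, -0.0]
contact_force: [0.3, 1.2, -2.5]
opening: 0.543
t 11.2 p [0.4639 0.264  0.2432] F_tool [1.  0.7 2.5] T [-0.03  0.03  0.03] open_mm 46.2 axis 87.14
```

View pics/crop_s7.png

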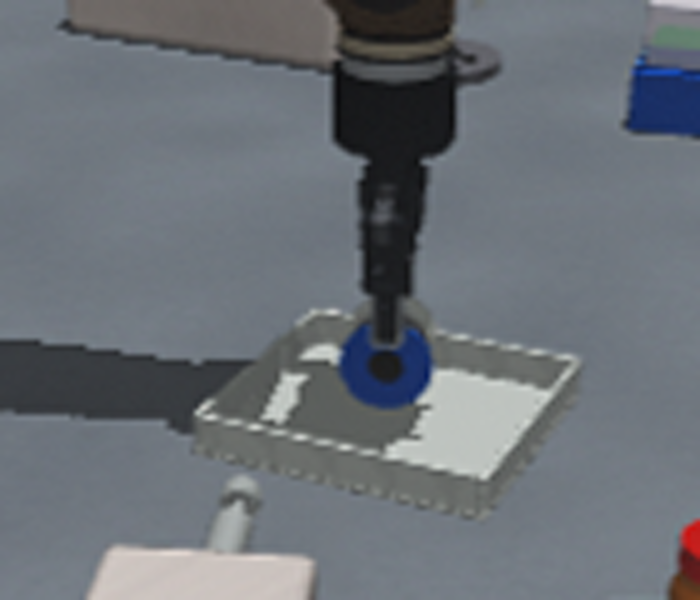

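View pics/top7.png

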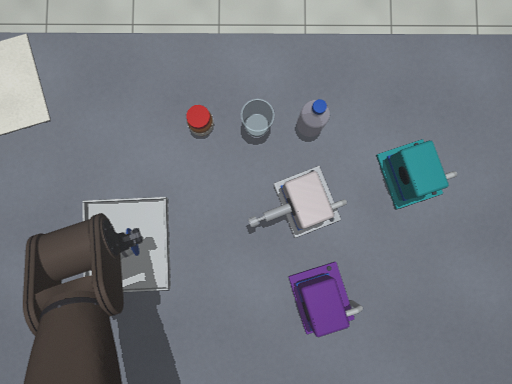

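```bash
python3 -m jog '[{"grip":0.6,"x":0,"y":0,"z":6,"rx":0,"ry":0,"rz":0},{"grip":0.6,"x":0,"y":0,"z":6,"rx":0,"ry":0,"rz":0},{"grip":0.6,"x":0,"y":0,"z":4,"rx":0,"ry":0,"rz":0},{"grip":0.6,"x":0,"y":0,"z":2,"rx":0,"ry":0,"rz":0},{"grip":0.6,"x":0,"y":0,"z":1,"rx":0,"ry":0,"rz":0},{"grip":0.6,"x":0,"y":0,"z":0,"rx":0,"ry":0,"rz":0}]' 28;python3 f.py
python3 -m jog '[{"grip":0.6,"x":0,"y":0,"z":1,"rx":0,"ry":0,"rz":0},{"grip":0.6,"x":0,"y":0,"z":1,"rx":0,"ry":0,"rz":0},{"grip":0.6,"x":0,"y":0,"z":0,"rx":0,"ry":0,"rz":0}]' 28;python3 f.py
```

```text
time: 11.8
eef_pos: [0.4636, 0.2647, 0.2242]
tcp_rot: [0.572, 0.82, -0.0, -0.0]
contact_force: [0.4, -0.6, -2.8]
opening: 0.54
t 11.8 p [0.4636 0.2647 0.2242] F_tool [-0.7  0.2  2.8] T [-0.03 -0.    0.01] open_mm 45.9 axis 87.88
time: 12.05
eef_pos: [0.4638, 0.2647, 0.2226]
tcp_rot: [0.572, 0.82, 0.0, 0.0]
contact_force: [0.1, -0.3, -1.7]
opening: 0.54
t 12.05 p [0.4638 0.2647 0.2226] F_tool [-0.3  0.   1.7] T [-0.02  0.   -0.  ] open_mm 45.9 axis 87.87
```

```bash
python3 -m jog '[{"grip":0.6,"x":0,"y":0,"z":1,"rx":0,"ry":0,"rz":0},{"grip":0.6,"x":0,"y":0,"z":0.5,"rx":0,"ry":0,"rz":0},{"grip":0.6,"x":0,"y":0,"z":0,"rx":0,"ry":0,"rz":0}]' 28;python3 f.py
python3 -m jog '[{"grip":0.6,"x":0,"y":0,"z":1,"rx":0,"ry":0,"rz":0},{"grip":0.6,"x":0,"y":0,"z":0,"rx":0,"ry":0,"rz":0}]' 28;python3 f.py
```

```text
time: 12.3
eef_pos: [0.4637, 0.2647, 0.2211]
tcp_rot: [0.572, 0.82, -0.0, -0.0]
contact_force: [-0.1, -0.1, -2.4]
opening: 0.543
t 12.3 p [0.4637 0.2647 0.2211] F_tool [-0.1 -0.1  2.4] T [-0.    0.    0.05] open_mm 46.1 axis 87.83
time: 12.47
eef_pos: [0.4639, 0.2648, 0.2204]
tcp_rot: [0.572, 0.82, 0.0, 0.0]
contact_force: [0.6, 0.1, -1.5]
opening: 0.542
t 12.47 p [0.4639 0.2648 0.2204] F_tool [-0.1  0.6  1.5] T [ 0.   -0.02 -0.03] open_mm 46.1 axis 87.84
```

```bash
python3 -m jog '[{"grip":0.6,"x":0,"y":0,"z":0.5,"rx":0,"ry":0,"rz":0},{"grip":0.6,"x":0,"y":0,"z":0.5,"rx":0,"ry":0,"rz":0},{"grip":0.6,"x":0,"y":0,"z":0,"rx":0,"ry":0,"rz":0}]' 28;python3 f.py
python3 -m jog '[{"grip":0.6,"x":0,"y":0,"z":0.7,"rx":0,"ry":0,"rz":0},{"grip":0.6,"x":0,"y":0,"z":0,"rx":0,"ry":0,"rz":0}]' 28;python3 f.py
```

```text
time: 12.72
eef_pos: [0.4641, 0.2649, 0.2203]
tcp_rot: [0.572, 0.82, 0.0, 0.0]
contact_force: [-1.6, -1.4, 5.4]
opening: 0.539
t 12.72 p [0.4641 0.2649 0.2203] F_tool [-0.7 -2.  -5.4] T [ 0.5  -0.07  0.08] open_mm 45.8 axis 87.89
time: 12.88
eef_pos: [0.4643, 0.265, 0.2203]
tcp_rot: [0.572, 0.82, -0.0, 0.0]
contact_force: [-2.8, -1.2, 8.6]
opening: 0.543
t 12.88 p [0.4643 0.265  0.2203] F_tool [-0.2 -3.  -8.6] T [ 0.76 -0.08  0.05] open_mm 46.1 axis 87.9
```

```bash
python3 -m jog '[{"grip":0.6,"x":0,"y":0,"z":-1,"rx":0,"ry":0,"rz":0},{"grip":0.6,"x":0,"y":0,"z":-0.3,"rx":0,"ry":0,"rz":0},{"grip":0.6,"x":0,"y":0,"z":0,"rx":0,"ry":0,"rz":0}]' 20;python3 f.py
python3 -m jog '[{"grip":0.44,"x":0,"y":0,"z":0,"rx":0,"ry":0,"rz":0},{"grip":0.41,"x":0,"y":0,"z":0,"rx":0,"ry":0,"rz":0},{"grip":0.38,"x":0,"y":0,"z":0,"rx":0,"ry":0,"rz":0},{"grip":0.35,"x":0,"y":0,"z":0,"rx":0,"ry":0,"rz":0},{"grip":0.31,"x":0,"y":0,"z":0,"rx":0,"ry":0,"rz":0},{"grip":0.27,"x":0,"y":0,"z":0,"rx":0,"ry":0,"rz":0},{"grip":0.2,"x":0,"y":0,"z":0,"rx":0,"ry":0,"rz":0},{"grip":0.12,"x":0,"y":0,"z":0,"rx":0,"ry":0,"rz":0}]' 20;python3 f.py
python3 -c "
from h import *
c=grab('wrist','8')"
```

```text
time: 13.13
eef_pos: [0.464, 0.2648, 0.2204]
tcp_rot: [0.572, 0.82, 0.0, 0.0]
contact_force: [-2.1, 0.1, 5.2]
opening: 0.541
t 13.13 p [0.464  0.2648 0.2204] F_tool [ 0.8 -1.9 -5.2] T [ 0.34 -0.04  0.04] open_mm 46.0 axis 87.86
time: 13.8
eef_pos: [0.4638, 0.2647, 0.2198]
tcp_rot: [0.572, 0.82, 0.0, 0.0]
contact_force: [0.5, 0.6, -0.3]
opening: 0.878
t 13.8 p [0.4638 0.2647 0.2198] F_tool [0.4 0.7 0.3] T [-0.01  0.02  0.01] open_mm 74.7 axis 87.8
```

View pics/wrist8.png

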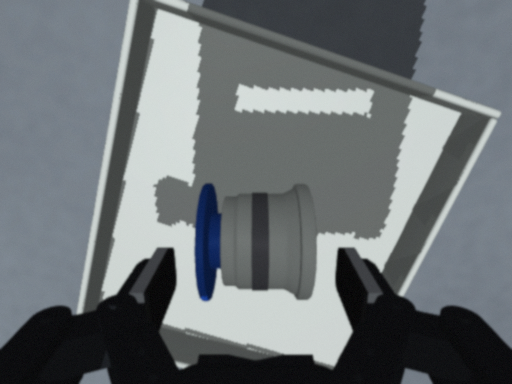

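Released: the filter lies level in the tray at wrist (255,240), with the collar back out and both fingers clear. I'll raise straight up.

```bash
python3 -m jog '[{"grip":0.12,"x":0,"y":0,"z":-8,"rx":0,"ry":0,"rz":0},{"grip":0.12,"x":0,"y":0,"z":-20,"rx":0,"ry":0,"rz":0},{"grip":0.12,"x":0,"y":0,"z":-30,"rx":0,"ry":0,"rz":0},{"grip":0.12,"x":0,"y":0,"z":-35,"rx":0,"ry":0,"rz":0},{"grip":0.12,"x":0,"y":0,"z":-35,"rx":0,"ry":0,"rz":0},{"grip":0.12,"x":0,"y":0,"z":-15,"rx":0,"ry":0,"rz":0},{"grip":0.12,"x":0,"y":0,"z":0,"rx":0,"ry":0,"rz":0},{"grip":0.12,"x":0,"y":0,"z":0,"rx":0,"ry":0,"rz":0}]' 20
python3 f.py
python3 -c "
from h import *
grab('wrist','9');d=grab('scene','9');grab('top','9')"
```

```text
time: 14.52
eef_pos: [0.4638, 0.2648, 0.3643]
tcp_rot: [0.572, 0.82, 0.001, 0.001]
contact_force: [0.1, -1.1, -0.7]
opening: 0.882
t 14.52 p [0.4638 0.2648 0.3643] F_tool [-1.1 -0.3  0.7] T [ 0.06 -0.03  0.02] open_mm 75.0 axis 87.88
```

View pics/scene9.png

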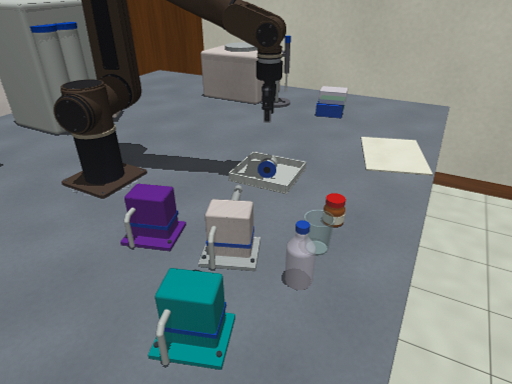

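View pics/wrist9.png

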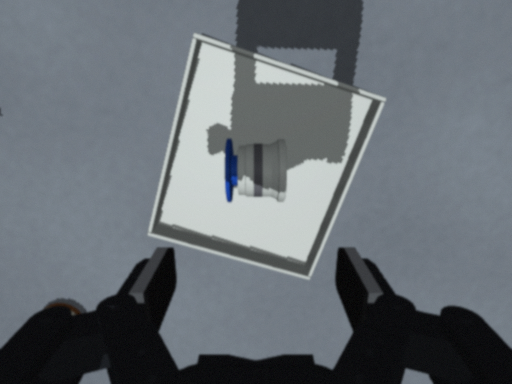

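The filter rests in the tray at scene (267,169) and wrist (258,170). Bottle, beaker and jar show at the same scene pixels as at the start, and the arm is clear. Handing in.

```bash
python3 -c "
from plant import sign_off
print(sign_off())"
```

```text
the job is handed in; nothing more can be done
None
```

The used filter is off the tube and lying level in the white tray. I handed the job in at about 14.7 s of the 48 s allowed; no verdict is reported at hand-in.

- **Push home:** At a 20 N squeeze the fingers stopped at 52 mm, so the teeth were biting. Pushing home, the collar snapped in (fingers at 47 mm). I kept pushing against the end stop up to about 8 N, well below the 18 N limit.
- **Draw off:** I kept the collar squeezed in at 28 N. The filter slid off straight, with no more than about 2.3 N along the tube in any reading.
- **Set down:** I lowered it until I felt the tray floor, then opened slowly and raised the arm clear.
- **Last checks:** The final pictures show the filter in the tray with its collar back out. By eye, the bottle, beaker and jar are where they started, and the gripper is about 0.1 m above everything.
- **Disagreements:** Camera estimates of the filter's position differed by 2–5 mm between views, so I settled it by contact force when closing. The pads and the tray floor also pressed up on the tool with up to about 9 N, which I eased off each time.

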